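# Click the mug warmer up to its third notch

## Task

Two identical cup warmers stand on the worktop, one under the striped mug, the other under the honey jar. With a fingertip on the knurled thumbwheel of the mug's warmer, gently roll the wheel's top away from you until it clicks into the third of its four notches (the white bar on its little drum stands beside the third dot), without running on into the fourth, then take the finger away. Leave the honey's warmer as it is set, and do not lift or shift the mug, the jar or anything else standing about.

Things in the scene. Friction and masses are not known exactly. Their poses are not given: they have to be found in the camera images.
- warmer_mug: Cup warmer on whose plate the striped mug stands. The warmer: white base 212 x 130 mm, 30 mm high, with a steel cup plate at the back (its centre 46 mm ahead of the origin, top 34 mm up) and a control block at the front, 46 mm high. Origin at the underside's centre; x points from the control block to the cup plate, away from the robot, z up.
- wheel_top_mug (a point): Centre line of the top of the thumbwheel of the mug's warmer, at rest 62 mm above the worktop, on the warmer's long middle line, 62 mm in front of its origin. Axes as the warmer's: x is the way the top of the wheel goes when rolled up.
- cradle_mug: Sprung carrier of the mug warmer's thumbwheel with the wheel in it; origin on the wheel's axle, 30 mm under the top. The black knurled wheel is 60 mm across and 26 mm wide, axle along the warmer's y, standing in a slot with only its top out: 16 mm over the block, 6.5 mm over the round white cheeks close on both sides (9 mm thick each). It sinks under a finger: starts at 2 N, 2.5 mm down (the stop) at about 8 N, level again when let go.
- wheel_mug (a joint): Angle of the mug warmer's wheel, rad; grows as its top rolls away from the robot, towards the mug (hotter). It rests in four sprung notches at 0, 0.6, 1.2 and 1.8; left between two, it snaps into the nearer one (divides near 0.3, 0.9, 1.5). Out of a notch it takes up to about 4 N along the rim, then less; the next notch is 18 mm of rim away. Stops at -0.15 and 1.95. Starts in the first or second notch.
- marker_mug_tip (a point): White bar (4.5 x 10 mm) on the small black drum (48 mm across) that turns with the mug warmer's wheel, on its axle 36 mm to the left, 6 mm lower than the wheel. Seen from above it goes away from the robot as the wheel rolls up, 12 to 14 mm a notch, and in each notch stands beside one of four black dots left of the drum, from small (nearest the robot, off) to large (hottest).
- wheel_top_honey (a point): Centre line of the top of the thumbwheel of the honey jar's warmer, at rest 62 mm above the worktop, on the warmer's long middle line, 62 mm in front of its origin. Axes as the warmer's: x is the way the top of the wheel goes when rolled up. That warmer is the same model as the mug's.
- wheel_honey (a joint): Angle of the honey warmer's wheel, as for the mug's; it rests in its second notch and must stay there.
- marker_honey_tip (a point): White indicator bar of the honey warmer, as for the mug's.
- mug: Striped mug, 86 mm across with its handle 120 mm, 90 mm tall, loose on the cup plate of one warmer; origin at the underside's centre.
- honey_jar: Honey jar with a grey lid, 66 x 72 x 102 mm tall, loose on the other warmer; origin at the underside.
- garlic: Garlic bulb, 60 mm, 58 mm tall, lying between the warmers; bystander.
- teaspoon: Teaspoon, 130 mm long, 11 mm high, lying in front of the gap between the warmers; bystander.
- salt_shaker: Glass salt shaker with steel cap, 44 mm across, 90 mm tall, to the left; bystander.
- tuna_tin: Tin, 75 mm across, 58 mm tall, to the left; bystander.
- pepper_mill: Wooden pepper mill, 58 mm across, 170 mm tall, behind the gap between the warmers; bystander.
- lemon: Lemon, 72 mm long, 56 mm high, to the right; bystander.

How it is judged:
By the outcome, as a careful person would: the job done as asked, in the order asked, and still so for the second after the job is handed in, with the robot touching nothing.
It also fails if it takes over 45 s, if anything falls off the work surface, if the arm or the gripper's body presses on something with over 40 N, if the wrist force passes 120 N, or if a joint passes its speed limit or range.

## Robot

A 6-joint arm with a two-finger parallel gripper is mounted at the origin on a cart in front of the work surface, level with it; the furniture and walls round the work are solid. World frame = base frame: x ahead of the robot, y to its left, z up, the work surface at z = 0. Lengths are in m, angles in rad, forces in N, time in s.
With the tool pointing down it reaches from about 0.375 to 0.9 m from the base axis. Payload 3.1 kg.
Tool frame: the origin (TCP) lies between the finger pads; the fingertips stand 22 mm ahead of it and the grasp point (between the pads) lies 3 mm ahead of it; z points along the fingers, y is the line along which they close (so a half turn about z gives the same grasp; the last joint's range is limited). The gripper opens to 85 mm and grips with 20 to 120 N. Pads are 22 mm wide; open, the fingers measure 114 mm over their backs; the gripper's body (76 mm by 85 mm) begins 54 mm behind the grasp point. The pads swing forward as they close: fully open they stand 13 mm farther back than shut.
Start: joints at [-1.48, 0.527, 1.433, -0, 1.181, -0.178], TCP at [0.167, -0.602, 0.253] pointing down, gripper open.
Joint ranges: [-3.08, 3.08], [-0.75, 2.2], [0.22, 2.44], [-1.43, 4.57], [0, 2.65], [-2.85, 2.85]. Speed limits (rad/s): [2.79, 2.79, 3.14, 3.14, 3.14, 3.14].

## Interface

Orientations are given as a 3x3 rotation matrix whose columns are the frame's x, y, z axes.
In Python, from station import * gives the robot as it stands.
- The arm moves only by the tool apply_moves, never from a script. Its argument "series" is a list of rows, each an object with "gripper": the opening, from 0 (shut) to 1 (fully open); "linear": the shift along the world's x, y, z as a fraction of full scale, a list of three; "angular": the turn, a rotation vector about the world's x, y, z as a fraction of full scale, a list of three. In form: [{"gripper": gripper, "linear": [dx, dy, dz], "angular": [ax, ay, az]}, ...]. A call has 1 to 10 rows; each row is the pose to reach, as a shift and turn from the pose commanded when the call began, turning the shorter way round; what a row does not reach only later rows make up. Full scale, the value 1, is 0.2 m for a shift and 360 degrees for a turn. A row lasts 1/12 s, in which the tool goes at most 41.7 mm and 7.16 degrees, less where a joint would pass 70% of its speed; a pose out of reach is approached as far as the arm can. A call with a number of a shift or a turn outside -1 to 1 is refused whole. A call with a gripper value outside its range is refused whole. The fingers move at their own pace and stop on an object; "force" is the grip in N (left out, the last holds). Time passes only in rows, so rows that repeat a pose let the fingers close. It gives the time, the measured TCP pose, the force, the opening and the grip force at its end, in the units of the state.
- get_obs(): the state, without advancing time (a new reading comes with each control period).
- read_camera(name): name is "scene" or "top" or "wrist"; returns the picture (480x640x3 uint8, blue, green, red); there is no depth.
- camera_params(name): a dict with "fx", "fy", "cx", "cy" (pixels), "pose" (4x4, takes a point from camera to world coordinates); the wrist camera has in their place "hand_eye" (4x4, takes a point from camera to tool coordinates, whose origin is the TCP and whose axes are the flange's). Camera axes: x right, y up, looking along -z (the intrinsics and any distortion apply to the point x, -y, -z); pixel columns grow to the right and rows downward; lengths in m; the calibration is good to about 2 mm. A picture is of the moment at which its call begins: read the wrist's pose just before it. camera_params takes no time and is no camera call.
- job_done(): hands the job in; it is judged then, once.
The state is a dict: "time_s": time; "q": joint angles; "joint_velocities": joint speeds; "effort": joint torques, N m; "tool_pos": TCP position; "ee_rot": TCP orientation; "wrist_force": force on the tool from outside, world axes, zero at the start; "moment": the same for the moment, N m; "opening": finger opening in m; "grasp_force": force on a finger pad.
Only numpy, scipy, OpenCV 4.12 (cv2) and the standard library are available. Lean on these libraries where they do the work, as an engineer would, in place of code of your own. Each camera call takes 0.05 s, during which the arm holds its last target. There are 200 camera calls.

## Working session

There is one attempt and no reset: what is moved stays moved. The work goes in short steps, Python scripts to look and compute and a tool call to move; the robot and the scene stay as the last step left them, time stands still between calls to the robot, and variables do not carry over. Pictures are saved under pics/ and viewed, at most 10 in all, crops included, and the job is handed in when it is done.

Besides the shell and the picture viewer there is one more tool, called after "Request:" as name([rows], argument=value, ...), one row to a line, values as JSON. apply_moves: Moves the arm, as the interface text tells. Shift numbers are shares of 0.2 m and turn numbers shares of 360 degrees, none past 1 either way. Its arguments: {"type":"object","properties":{"series":{"type":"array","items":{"type":"object","properties":{"gripper":{"type":"number"},"linear":{"type":"array","items":{"type":"number"}},"angular":{"type":"array","items":{"type":"number"}}}}},"force":{"type":"number"}},"required":["series"]}

```bash
mkdir -p pics; python3 - <<'E'
from station import *
import cv2
for n in("scene","top"):
    cv2.imwrite(f"pics/{n}0.png",read_camera(n)); p=camera_params(n); print(n,p)
o=get_obs(); print(o["time_s"],o["tool_pos"],o["ee_rot"],o["wrist_force"]); print(camera_params("wrist"))
E
```

```text
scene {'fx': 445.0759630781234, 'fy': 445.0759630781234, 'cx': 316.2862923008366, 'cy': 238.7758160452055, 'pose': array([[-0.47691487,  0.44437441, -0.75834266, -0.45254677],
       [-0.87894233, -0.23763208,  0.41351103,  0.56432185],
       [ 0.00354718,  0.86374902,  0.50390975,  0.73076692],
       [ 0.        ,  0.        ,  0.        ,  1.        ]])}
top {'fx': 502.740803664508, 'fy': 502.740803664508, 'cx': 322.64440091832, 'cy': 228.61698222308178, 'pose': array([[ 0.02241069,  0.9904504 , -0.1360359 ,  0.34155443],
       [-0.99964604,  0.02024857, -0.01725688,  0.04721896],
       [-0.01433755,  0.13637449,  0.9905536 ,  1.43610991],
       [ 0.        ,  0.        ,  0.        ,  1.        ]])}
0.1 [ 0.16656106 -0.60176788  0.2524443 ] [[ 9.63835206e-01  2.66498923e-01 -1.43261023e-04]
 [ 2.66498687e-01 -9.63833302e-01  1.95352050e-03]
 [ 3.82531363e-04 -1.92105070e-03 -9.99998082e-01]] [ 0.16973011 -0.33200923 -0.91676591]
{'fx': 421.2615388826916, 'fy': 421.2615388826916, 'cx': 321.9260073172917, 'cy': 235.3371734448515, 'hand_eye': array([[-2.73745867e-04,  9.65384599e-01,  2.60830407e-01,
         6.54907582e-02],
       [ 9.99999690e-01,  7.15805416e-05,  7.84582716e-04,
        -3.11361691e-04],
       [ 7.38753689e-04,  2.60830541e-01, -9.65384319e-01,
        -1.20018394e-01],
       [ 0.00000000e+00,  0.00000000e+00,  0.00000000e+00,
         1.00000000e+00]])}
```

View pics/top0.png

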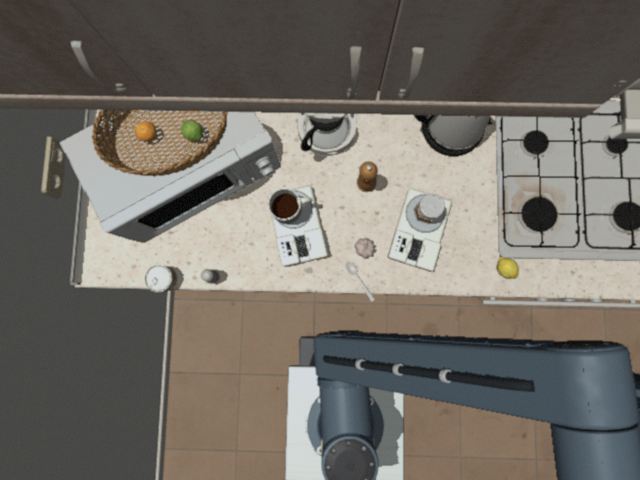

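View pics/scene0.png

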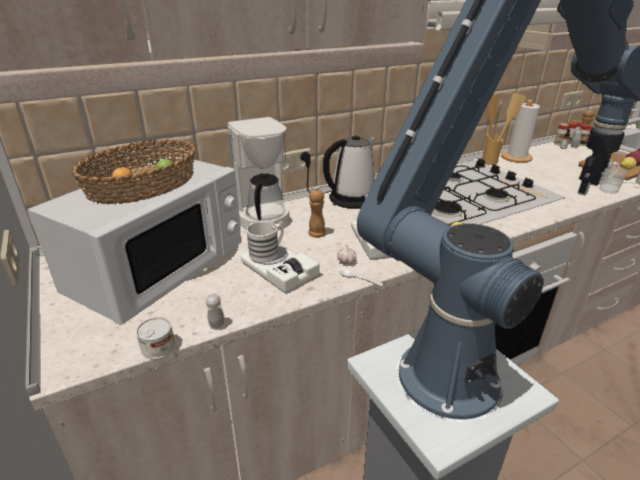

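The striped mug is on the left warmer, around top-view pixel (300,235), and the honey is on the right one at about (420,230). I'll enlarge the mug warmer.

```bash
python3 - <<'E'
import cv2
a=cv2.imread("pics/top0.png")[180:275,260:340]; cv2.imwrite("pics/c1.png",cv2.resize(a,None,fx=6,fy=6,interpolation=cv2.INTER_CUBIC))
E
```

```text
(no output)
```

View pics/c1.png

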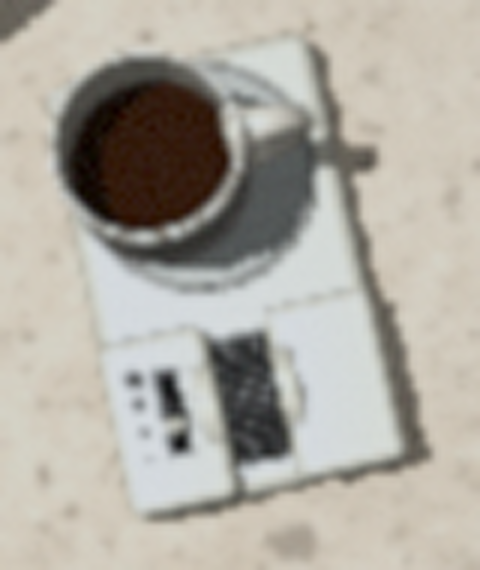

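The white bar appears to be beside the second dot, at crop (177,425), and the wheel is at crop (250,398). Next I'll work out the wheel's position and yaw.

```bash
cat > h.py <<'E'
import numpy as np
from station import *
def ray(uv,p,z,T=None):
    T=p["pose"] if T is None else T
    d=T[:3,:3]@np.array([(uv[0]-p["cx"])/p["fx"],-(uv[1]-p["cy"])/p["fy"],-1]); o=T[:3,3]
    return o+d*(z-o[2])/d[2]
def wristT():
    o=get_obs(); p=camera_params("wrist"); T=np.eye(4); T[:3,:3]=o["ee_rot"]; T[:3,3]=o["tool_pos"]; return p,T@p["hand_eye"]
E
python3 - <<'E'
from h import *
p=camera_params("top")
f=lambda x,y,z: ray((260+x/6-.4,180+y/6-.4),p,z)
L=f(140,515,.03);R=f(405,455,.03);B=f(305,38,.03)
print(L,R,B,np.linalg.norm(L-R),np.linalg.norm(R-B))
d=B-R;e=L-R;print(np.degrees([np.arctan2(d[1],d[0]),np.arctan2(-e[0],e[1])]))
yaw=np.radians((np.degrees(np.arctan2(d[1],d[0]))+np.degrees(np.arctan2(-e[0],e[1])))/2);x=np.array([np.cos(yaw),np.sin(yaw)])
print("wheel from corners",((L+R)/2)[:2]+x*.044, "from mid",f(250,398,.058))
E
```

```text
[0.42841029 0.18050603 0.03      ] [0.45906936 0.05752902 0.03      ] [0.65705505 0.10937061 0.03      ] 0.1267411655110641 0.20466040445473102
[14.67319598 13.99888659]
wheel from corners [0.48636967 0.1299123 ] from mid [0.48144906 0.12905801 0.058     ]
```

Request:
apply_moves([
  {"gripper": 0, "linear": [1, 1, 0], "angular": [0, 0, 0]},
  {"gripper": 0, "linear": [1, 1, 0], "angular": [0, 0, 0]},
  {"gripper": 0, "linear": [1, 1, 0], "angular": [0, 0, 0]},
  {"gripper": 0, "linear": [1, 1, 0], "angular": [0, 0, 0]},
  {"gripper": 0, "linear": [1, 1, 0], "angular": [0, 0, 0]},
  {"gripper": 0, "linear": [1, 1, 0], "angular": [0, 0, 0]},
  {"gripper": 0, "linear": [1, 1, 0], "angular": [0, 0, 0]},
  {"gripper": 0, "linear": [1, 1, 0], "angular": [0, 0, 0]},
], force=40)

```text
time_s: 0.77
tool_pos: [0.3697, -0.3968, 0.2529]
ee_rot: [[0.962, 0.272, 0.0], [0.272, -0.962, 0.004], [0.002, -0.004, -1.0]]
wrist_force: [-1.5, -0.4, 0.4]
opening: 0.0003
grasp_force: 0.0
```

Request:
apply_moves([
  {"gripper": 0, "linear": [0.4, 1, 0], "angular": [0, 0, 0]},
  {"gripper": 0, "linear": [0.4, 1, 0], "angular": [0, 0, 0]},
  {"gripper": 0, "linear": [0.4, 1, 0], "angular": [0, 0, 0]},
  {"gripper": 0, "linear": [0.4, 1, 0], "angular": [0, 0, 0]},
  {"gripper": 0, "linear": [0.4, 1, 0], "angular": [0, 0, 0]},
  {"gripper": 0, "linear": [0.4, 1, 0], "angular": [0, 0, 0]},
  {"gripper": 0, "linear": [0.4, 1, 0], "angular": [0, 0, 0]},
])

```text
time_s: 1.35
tool_pos: [0.4468, -0.2002, 0.2531]
ee_rot: [[0.963, 0.271, -0.001], [0.271, -0.963, 0.001], [-0.001, -0.001, -1.0]]
wrist_force: [-0.5, -0.2, -1.4]
opening: 0.0002
grasp_force: 0.0
```

Request:
apply_moves([
  {"gripper": 0, "linear": [0, 1, 0], "angular": [0, 0, 0]},
  {"gripper": 0, "linear": [0, 1, 0], "angular": [0, 0, 0]},
  {"gripper": 0, "linear": [0, 1, 0], "angular": [0, 0, 0]},
  {"gripper": 0, "linear": [0, 1, 0], "angular": [0, 0, 0]},
  {"gripper": 0, "linear": [0, 1, 0], "angular": [0, 0, 0]},
  {"gripper": 0, "linear": [0, 1, 0], "angular": [0, 0, 0]},
])

```text
time_s: 1.85
tool_pos: [0.4455, 0.0007, 0.2531]
ee_rot: [[0.963, 0.27, -0.002], [0.27, -0.963, 0.002], [-0.001, -0.002, -1.0]]
wrist_force: [0.2, -0.9, 0.1]
opening: 0.0
grasp_force: 0.0
```

Request:
apply_moves([
  {"gripper": 0, "linear": [-0.1, 0.6, -0.2], "angular": [0, 0, 0]},
  {"gripper": 0, "linear": [-0.1, 0.6, -0.2], "angular": [0, 0, 0]},
  {"gripper": 0, "linear": [-0.1, 0.6, -0.2], "angular": [0, 0, 0]},
  {"gripper": 0, "linear": [-0.1, 0.6, -0.2], "angular": [0, 0, 0]},
  {"gripper": 0, "linear": [-0.1, 0.6, -0.2], "angular": [0, 0, 0]},
  {"gripper": 0, "linear": [-0.1, 0.6, -0.2], "angular": [0, 0, 0]},
])

```text
time_s: 2.35
tool_pos: [0.4279, 0.1162, 0.2133]
ee_rot: [[0.964, 0.266, 0.001], [0.266, -0.964, -0.001], [0.001, 0.001, -1.0]]
wrist_force: [-0.4, -0.3, 0.2]
opening: -0.0001
grasp_force: 0.0
```

```bash
python3 - <<'E'
from h import *
import cv2
p,T=wristT(); cv2.imwrite("pics/w1.png",read_camera("wrist")); np.save("T1.npy",T); o=get_obs(); print(o["time_s"],o["tool_pos"],o["ee_rot"].round(3),o["wrist_force"],o["opening"])
E
```

```text
2.4 [0.42810027 0.11581659 0.21357654] [[ 0.964  0.265  0.002]
 [ 0.265 -0.964 -0.001]
 [ 0.001  0.001 -1.   ]] [ 0.0245085  -0.18095492 -0.34557051] -0.0004000811485649222
```

View pics/w1.png

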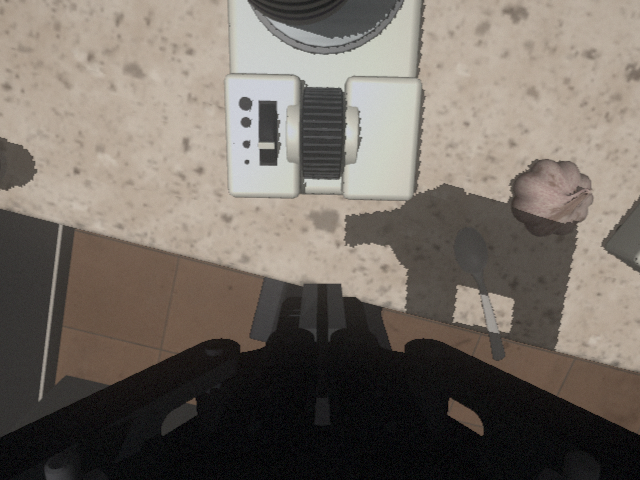

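The bar at (267,146) is beside the second dot, so one notch remains. The warmer is almost parallel to the tool.

```bash
python3 - <<'E'
from h import *
T=np.load("T1.npy");p=camera_params("wrist")
g=lambda u,v,z: ray((u,v),p,z,T)
for n,a in dict(slotfar=(323,87,.046),slotnear=(323,179,.046),cheekL=(293,134,.0555),cheekR=(352,135,.0555),fl=(229,196,.044),fr=(418,198,.044),bl=(228,75,.046),br=(421,78,.046)).items(): print(n,g(*a))
a=(g(229,196,.044)+g(418,198,.044))/2;ya=np.radians(14.8);x=np.array([np.cos(ya),np.sin(ya),0]);print(a+x*.044,(g(323,87,.046)+g(323,179,.046))/2,(g(293,134,.0555)+g(352,135,.0555))/2)
e=g(228,75,.046)-g(421,78,.046);print(np.linalg.norm(e),np.degrees(np.arctan2(-e[0],e[1])))
for z in(.19,.195):print("tip",g(322,284,z),g(302,284,z),g(342,330,z))
E
```

```text
slotfar [0.5119144  0.13899733 0.046     ]
slotnear [0.45471411 0.1231782  0.046     ]
cheekL [0.47860614 0.14978392 0.0555    ]
cheekR [0.48807271 0.11311533 0.0555    ]
fl [0.42575523 0.18284148 0.044     ]
fr [0.45929311 0.05594198 0.044     ]
bl [0.50273603 0.19961596 0.046     ]
br [0.53391391 0.07980456 0.046     ]
[0.4850644  0.13063134 0.044     ] [0.48331425 0.13108777 0.046     ] [0.48333943 0.13144963 0.0555    ]
0.123801584406053 14.586273445324277
tip [0.43588433 0.11877909 0.19      ] [0.43395054 0.12579415 0.19      ] [0.42009164 0.10663664 0.19      ]
tip [0.43779887 0.11931036 0.195     ] [0.43593251 0.12608081 0.195     ] [0.42255687 0.10759133 0.195     ]
```

Request:
apply_moves([
  {"gripper": 0, "linear": [0.243, 0.067, -0.1], "angular": [0, 0, 0]},
  {"gripper": 0, "linear": [0.243, 0.067, -0.1], "angular": [0, 0, 0]},
  {"gripper": 0, "linear": [0.243, 0.067, -0.35], "angular": [0, 0, 0]},
  {"gripper": 0, "linear": [0.243, 0.067, -0.35], "angular": [0, 0, 0]},
  {"gripper": 0, "linear": [0.243, 0.067, -0.5], "angular": [0, 0, 0]},
  {"gripper": 0, "linear": [0.243, 0.067, -0.58], "angular": [0, 0, 0]},
  {"gripper": 0, "linear": [0.243, 0.067, -0.61], "angular": [0, 0, 0]},
  {"gripper": 0, "linear": [0.243, 0.067, -0.61], "angular": [0, 0, 0]},
])

```text
time_s: 3.07
tool_pos: [0.4747, 0.1298, 0.0906]
ee_rot: [[0.964, 0.265, -0.003], [0.265, -0.964, -0.0], [-0.003, -0.001, -1.0]]
wrist_force: [-1.0, 1.0, 0.2]
opening: -0.0003
grasp_force: 0.0
```

```bash
python3 - <<'E'
from h import *
import cv2
cv2.imwrite("pics/w2.png",read_camera("wrist")); o=get_obs(); print(o["time_s"],o["tool_pos"],o["wrist_force"])
E
```

```text
3.1167 [0.47539991 0.13007756 0.09155346] [0.36309845 0.38187355 1.24941895]
```

View pics/w2.png

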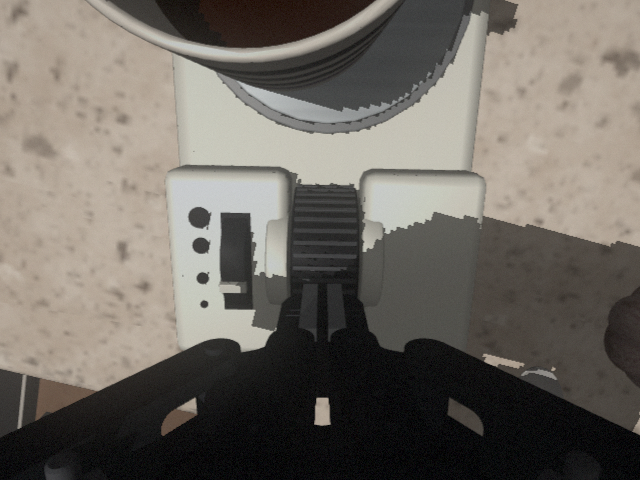

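The finger is centred on the wheel sideways (column 323 against 326), but its far edge only just reaches the wheel's crown. I'll shift it 5 mm forward and then lower it slowly.

Request:
apply_moves([
  {"gripper": 0, "linear": [0.024, 0.004, 0], "angular": [0, 0, 0]},
  {"gripper": 0, "linear": [0.024, 0.004, -0.02], "angular": [0, 0, 0]},
  {"gripper": 0, "linear": [0.024, 0.004, -0.03], "angular": [0, 0, 0]},
  {"gripper": 0, "linear": [0.024, 0.004, -0.035], "angular": [0, 0, 0]},
  {"gripper": 0, "linear": [0.024, 0.004, -0.035], "angular": [0, 0, 0]},
])

```text
time_s: 3.53
tool_pos: [0.4799, 0.1319, 0.0845]
ee_rot: [[0.964, 0.267, 0.0], [0.267, -0.964, 0.0], [0.0, 0.0, -1.0]]
wrist_force: [-0.3, 0.3, -0.7]
opening: -0.0002
grasp_force: 0.0
```

Request:
apply_moves([
  {"gripper": 0, "linear": [0, 0, -0.004], "angular": [0, 0, 0]},
  {"gripper": 0, "linear": [0, 0, -0.005], "angular": [0, 0, 0]},
  {"gripper": 0, "linear": [0, 0, -0.005], "angular": [0, 0, 0]},
])

```text
time_s: 3.78
tool_pos: [0.48, 0.1319, 0.0836]
ee_rot: [[0.964, 0.267, 0.0], [0.267, -0.964, 0.0], [0.0, 0.0, -1.0]]
wrist_force: [-0.3, 0.2, 3.1]
opening: -0.0003
grasp_force: 1.6
```

Contact at about 3 N. Pressing a little further.

Request:
apply_moves([
  {"gripper": 0, "linear": [0, 0, -0.004], "angular": [0, 0, 0]},
  {"gripper": 0, "linear": [0, 0, -0.008], "angular": [0, 0, 0]},
  {"gripper": 0, "linear": [0, 0, -0.008], "angular": [0, 0, 0]},
])

```text
time_s: 4.03
tool_pos: [0.4801, 0.1319, 0.082]
ee_rot: [[0.964, 0.267, 0.0], [0.267, -0.964, 0.0], [0.0, -0.0, -1.0]]
wrist_force: [-1.1, 0.6, 5.7]
opening: 0.0001
grasp_force: 3.4
```

Request:
apply_moves([
  {"gripper": 0, "linear": [0, 0, -0.002], "angular": [0, 0, 0]},
  {"gripper": 0, "linear": [0.005, 0.001, -0.002], "angular": [0, 0, 0]},
  {"gripper": 0, "linear": [0.01, 0.0025, -0.002], "angular": [0, 0, 0]},
  {"gripper": 0, "linear": [0.015, 0.004, -0.002], "angular": [0, 0, 0]},
  {"gripper": 0, "linear": [0.02, 0.005, -0.002], "angular": [0, 0, 0]},
])

```text
time_s: 4.45
tool_pos: [0.4832, 0.1328, 0.0817]
ee_rot: [[0.964, 0.267, -0.002], [0.267, -0.964, -0.0], [-0.002, -0.0, -1.0]]
wrist_force: [-2.0, -0.9, 8.0]
opening: -0.0001
grasp_force: 3.8
```

```bash
python3 - <<'E'
from h import *
import cv2
a=read_camera("wrist")[150:390,140:460];cv2.imwrite("pics/w3.png",cv2.resize(a,None,fx=2,fy=2)); o=get_obs(); print(o["time_s"],o["tool_pos"],o["wrist_force"])
E
```

```text
4.5 [0.48380548 0.13283385 0.08176033] [-0.28025114  0.89951164  7.40210056]
```

View pics/w3.png

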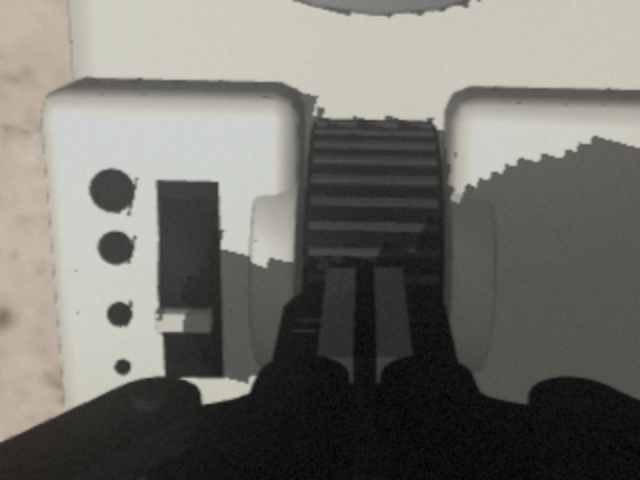

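The bar is still near the second dot, at crop (185,320) against the dot at (119,314). I'll keep rolling.

Request:
apply_moves([
  {"gripper": 0, "linear": [0.008, 0.002, -0.001], "angular": [0, 0, 0]},
  {"gripper": 0, "linear": [0.016, 0.004, -0.001], "angular": [0, 0, 0]},
  {"gripper": 0, "linear": [0.022, 0.0055, -0.001], "angular": [0, 0, 0]},
  {"gripper": 0, "linear": [0.028, 0.007, -0.001], "angular": [0, 0, 0]},
])

```text
time_s: 4.83
tool_pos: [0.4901, 0.1344, 0.0817]
ee_rot: [[0.964, 0.266, 0.001], [0.266, -0.964, 0.0], [0.001, 0.0, -1.0]]
wrist_force: [-0.4, 1.6, 6.5]
opening: -0.0001
grasp_force: 3.7
```

```bash
python3 - <<'E'
from h import *
import cv2
a=read_camera("wrist")[150:390,140:460];cv2.imwrite("pics/w4.png",cv2.resize(a,None,fx=2,fy=2)); o=get_obs(); print(o["time_s"],o["tool_pos"],o["wrist_force"])
E
```

```text
4.8833 [0.49068704 0.13454855 0.08181072] [0.42396242 1.70392817 7.21375684]
```

View pics/w4.png

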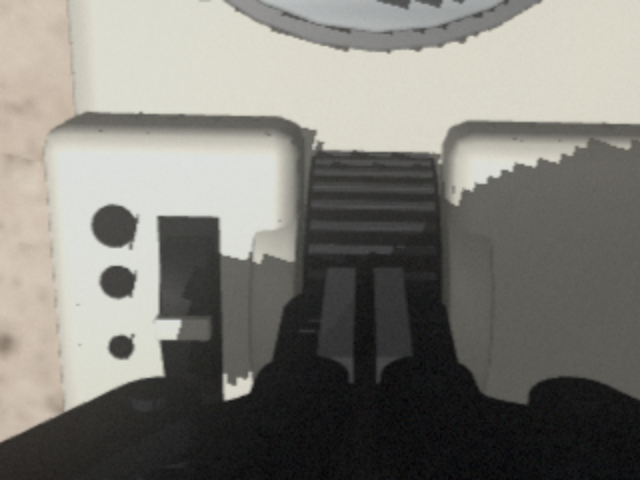

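The bar is now between dots 2 and 3: row 328, with the dots at 347 and 282. The wheel is following the finger without slipping. I'll go about 6 mm further, past the divide, and check the force.

Request:
apply_moves([
  {"gripper": 0, "linear": [0.008, 0.002, 0], "angular": [0, 0, 0]},
  {"gripper": 0, "linear": [0.016, 0.004, 0], "angular": [0, 0, 0]},
  {"gripper": 0, "linear": [0.024, 0.006, 0], "angular": [0, 0, 0]},
  {"gripper": 0, "linear": [0.03, 0.0075, 0], "angular": [0, 0, 0]},
])

```text
time_s: 5.22
tool_pos: [0.4972, 0.1362, 0.0818]
ee_rot: [[0.964, 0.266, 0.004], [0.266, -0.964, 0.001], [0.004, 0.0, -1.0]]
wrist_force: [1.2, 1.9, 4.6]
opening: -0.0
grasp_force: 2.5
```

```bash
python3 - <<'E'
from h import *
import cv2
a=read_camera("wrist")[150:390,140:460];cv2.imwrite("pics/w5.png",cv2.resize(a,None,fx=2,fy=2)); o=get_obs(); print(o["time_s"],o["tool_pos"],o["wrist_force"])
E
```

```text
5.2667 [0.49725502 0.13615872 0.0817609 ] [0.17763234 1.86122076 4.89054793]
```

View pics/w5.png

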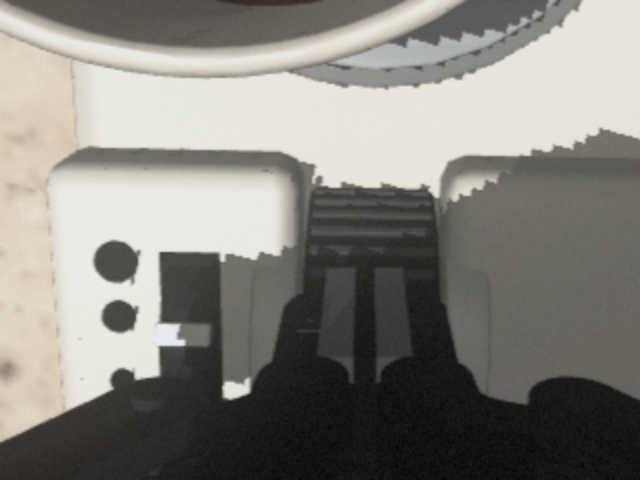

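The bar is at row 335, just short of dot 3 at 317 and well past the divide. I'll lift straight up so the notch can take it.

Request:
apply_moves([
  {"gripper": 0, "linear": [0, 0, 0.02], "angular": [0, 0, 0]},
  {"gripper": 0, "linear": [0, 0, 0.05], "angular": [0, 0, 0]},
  {"gripper": 0, "linear": [0, 0, 0.2], "angular": [0, 0, 0]},
  {"gripper": 0, "linear": [-0.1, 0, 0.4], "angular": [0, 0, 0]},
  {"gripper": 0, "linear": [-0.3, 0, 0.6], "angular": [0, 0, 0]},
  {"gripper": 0, "linear": [-0.3, 0, 0.65], "angular": [0, 0, 0]},
  {"gripper": 0, "linear": [-0.3, 0, 0.65], "angular": [0, 0, 0]},
  {"gripper": 0, "linear": [-0.3, 0, 0.65], "angular": [0, 0, 0]},
  {"gripper": 0, "linear": [-0.3, 0, 0.65], "angular": [0, 0, 0]},
])

```text
time_s: 6.02
tool_pos: [0.4359, 0.1356, 0.2109]
ee_rot: [[0.964, 0.266, 0.0], [0.266, -0.964, -0.0], [0.0, 0.0, -1.0]]
wrist_force: [-0.6, 0.1, -0.5]
opening: 0.0001
grasp_force: 0.0
```

```bash
python3 - <<'E'
from h import *
import cv2
cv2.imwrite("pics/w6.png",read_camera("wrist")); o=get_obs(); print(o["time_s"],o["tool_pos"],o["wrist_force"],o["joint_velocities"])
E
```

```text
6.0667 [0.43588007 0.13559567 0.2104063 ] [-0.15183075 -0.06884858 -0.14668364] [-0.00117009  0.02080637 -0.00150589  0.00186188  0.0038069   0.00013366]
```

View pics/w6.png

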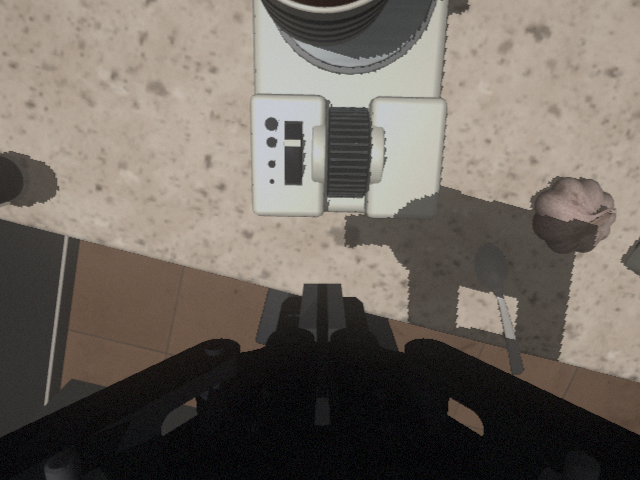

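The bar at (293,142) is beside the third dot at (271,142). The mug is still in place and the arm is clear of everything.

```bash
python3 -c "
from station import *
print(job_done())"
```

```text
the job is handed in; nothing more can be done
None
```

The mug's warmer is in its third notch, confirmed in the last picture with the finger clear. The mug is still standing on its plate, I touched nothing else, and the job is handed in.

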